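Load a specimen cell and hold the light shutter half open

TASK

Seat the orange specimen cell flat and square in the pocket of the light stage and let go of it while the shutter is still closed. Then, with the fingers, slide the red shutter tab against its spring to half open, the green mark, never beyond three quarters open, and finish still holding it there: do not let go. Leave the other things on the bench where they are.

Things in the scene. Friction and masses are not known exactly. Their poses are not given: they have to be found in the camera images.
- stage: White light stage, a low fixed housing 160 (own x) x 270 (own y) mm, deck top 50 mm above the bench; it cannot be moved. Origin at the centre of its underside; z up. A grey pocket frame stands on the deck at its +y end, the slot of the shutter tab lies at its -y end. Its yaw varies within about 0.3 rad.
- pocket (a point): Centre of the pocket's floor, at own (0, +65, 50) mm of the stage, axes as the stage's. The pocket is 51 mm along x and 83 mm along y, 8 mm deep with 3 mm bevels round its mouth; the grey frame around it is 92 x 116 mm, its top 58 mm above the bench. A lit window 28 x 60 mm in the floor shows the dark shutter blade below; the blade does not touch the cell.
- orange_cell: Orange specimen cell to be seated: loose flat block, 48 mm along own x, 80 mm along own y, 26 mm high, about 90 g, rounded foot edges, clear window with a small red-brown specimen in it. Origin at the centre of its underside, z up. Lies flat on the bench to the left or right of the stage. Either way round fits the pocket (long side along the pocket's y). Grip it across the 48 mm; seated, it stands 18 mm proud of the pocket frame.
- shutter (a joint): Opening of the shutter in m: 0 closed (spring home), 0.060 fully open, 0.030 half open. It grows as the tab moves along the stage's -y. The spring pulls it shut: about 3 N at closed, 6.6 N at half, 10 N at fully open; let go, it closes by itself.
- shutter_tab (a point): Red upright tab of the shutter with a white line over its middle, 24 mm along stage x, 14 mm along stage y (its sliding direction); its red part stands from 6 to 36 mm above the deck. This point lies at its centre on deck level (50 mm above the bench), axes as the stage's; when closed it is at own (0, -45, 50) mm of the stage. The 62 mm between the tab and the seated cell, and all round the tab, is free for fingers.
- half_mark (a point): Point on the deck in the middle of the slot, at own (0, -75, 50) mm of the stage, between the two long green marks: the tab's middle is here when the shutter is half open. Short black marks show closed, a quarter, three quarters and fully open.
- blue_cell: Blue empty cell of the same shape and size, on the other side of the stage; to be left alone.
- dish: Clear closed round dish, 90 mm across, 15 mm high, between robot and stage, to the left; origin under its centre. Leave alone.
- needle: Dissecting needle with a grey square handle, 160 mm long, 8 mm thick, lying between robot and stage, to the right. Leave alone.
- pot: Pink screw-lid pot, 76 mm across, 65 mm high, beyond the stage to the left. Leave alone.
- tube_rack: White rack with blue-capped tubes, 70 x 190 mm, 100 mm high, beyond the stage to the right. Leave alone.
- slide_box: Green box for slides, 80 x 120 x 35 mm, beyond the stage. Leave alone.

How it is judged:
On the way, in this order (a step that is already met when the one before it is completed fails the run):
1. the orange cell is seated flat and square in the pocket and released, the shutter still closed (horizontal distance between orange_cell and pocket below 0.004 m and z of orange_cell in the frame of pocket between -0.003 and 0.0025 m and angle between the x axis of orange_cell and the x axis of pocket, either way round below 0.06 rad and angle between orange_cell's own z axis and vertical below 0.04 rad and contact force between the fingers and orange_cell below 0.2 N and value of joint shutter below 0.004 m), for 0.3 s.
2. the fingers hold the shutter tab at half travel (value of joint shutter between 0.025 and 0.035 m and contact force between the fingers and shutter above 3 N and velocity of joint shutter between -0.01 and 0.01 m/s), for 0.5 s.
At the end, for the whole second after the job is handed in: Fingers hold the shutter still (under 10 mm/s) at 25 to 35 mm, pressing its tab with over 3 N; the orange cell, not touched by the fingers, lies in the pocket: underside under 2.5 mm above the floor, within 4 mm of centre, square within 0.06 rad, level within 0.04 rad (all of step 2 and horizontal distance between orange_cell and pocket below 0.004 m and z of orange_cell in the frame of pocket between -0.003 and 0.0025 m and angle between the x axis of orange_cell and the x axis of pocket, either way round below 0.06 rad and angle between orange_cell's own z axis and vertical below 0.04 rad and contact force between the fingers and orange_cell below 0.2 N); the arm keeps its last pose, push and grip.
It fails at once if the shutter is opened beyond three quarters (45 mm, with 2 mm to spare) (value of joint shutter above 0.047 m).
It fails at once if one of the other things (blue cell, dish, needle, pot, tube rack, slide box) is moved by more than 20 mm (distance of any of blue_cell, dish, needle, pot, tube_rack, slide_box from where it was at the start of the episode above 0.02 m).
It also fails if it takes over 54 s, if anything falls off the work surface, if the arm or the gripper's body presses on something with over 40 N, if the wrist force passes 120 N, or if a joint passes its speed limit or range.

ROBOT

A 6-joint arm with a two-finger parallel gripper is mounted at the origin on the work surface. World frame = base frame: x ahead of the robot, y to its left, z up, the work surface at z = 0. Lengths are in m, angles in rad, forces in N, time in s.
With the tool pointing down it reaches from about 0.275 to 0.75 m from the base axis. Payload 10.2 kg.
Tool frame: the origin (TCP) lies midway between the tips of the shut fingers; the grasp point (between the pads) lies 19 mm behind it (env.hold_point_z is the distance from the TCP to the grasp point, in m); x points along the fingers, z is the direction in which the jaws open and shut, and the axes are right-handed (so a half turn about x gives the same grasp; the last joint's range is limited). The gripper opens to 85 mm and grips with 20 to 120 N. Pads are 22 mm wide; open, the fingers measure 114 mm over their backs; the gripper's body (76 mm by 85 mm) begins 54 mm behind the grasp point. The pads swing forward as they close: fully open they stand 13 mm farther back than shut.
Start: joints at [-1.402, 0.313, 1.498, -0, 1.331, -0.223], TCP at [0.2, -0.485, 0.231] pointing down, gripper open.
Joint ranges: [-2.94, 2.94], [-0.97, 2.17], [0.19, 2.56], [-1.23, 4.37], [0.02, 3.11], [-2.88, 2.88]. Speed limits (rad/s): [2.39, 2.39, 3.01, 3.14, 3.14, 3.14].

INTERFACE

Orientations are given as a unit quaternion [x, y, z, w].
In Python, from bench import env, kinematics, monitor, eyes, job gives the robot as it stands. The module is installed in compiled form; this text tells all that it offers. Calls block until the motion is done:
- env.reach(position, orientation): joint-space move of the TCP to a pose.
- env.movel(position, velocity=0.15, frame=None, guard=None): straight line of the TCP; frame=None keeps the orientation; velocity is the mean speed in m/s. With guard (N) it stops when the force on the tool has changed by that much, and returns True; else False.
- env.set_joints(angles): joint-space move.
- env.release() and env.close_gripper(effort=None): open the fingers fully, or close them until they stop; effort is the grip in N (None keeps the last).
- env.hold(seconds).
- kinematics.ik(position, orientation): joint angles nearest the present ones, or None.
- monitor.sense(): the state.
- eyes.grab_frame(name): name is "side" or "top"; returns a dict with "frame" (384x512x3 uint8, red, green, blue), "mtx" (3x3 intrinsics, pixels), "view" (4x4, takes a point from world to camera coordinates). Camera axes: x right, y down, z forward; pixel columns grow to the right and rows downward; lengths in m; the calibration is good to about 2 mm. A picture is of the moment at which its call begins. There is no depth.
A pose or a line that the arm cannot do raises env.MotionError and nothing moves.
- job.hand_in(): hands the job in, once; it reports no verdict.
The state is a dict: "clock": time; "joints": joint angles; "qvel": joint speeds; "joint_efforts": joint torques, N m; "position": TCP position; "ee_rot": TCP orientation; "contact_force": force on the tool from outside, world axes, zero at the start; "ft_torque": the same for the moment, N m; "finger_gap": opening from 0.0 (shut) to 1.0 (fully open).
Only numpy, scipy, OpenCV 4.12 (cv2) and the standard library are available. Lean on these libraries where they do the work, as an engineer would, in place of code of your own. Each camera call takes 0.05 s, during which the arm holds its last target. There are 200 camera calls.

## Working session

There is one attempt and no reset: what is moved stays moved. The work goes in short steps, each a Python script; the robot and the scene stay as the last script left them, time stands still between calls to the robot, and variables do not carry over. Pictures are saved under pics/ and viewed, about 8 in all and at most 12, crops included, and the job is handed in when it is done.

```bash
mkdir -p pics; ls
python3 - <<'E'
from bench import env, monitor, eyes
import cv2, numpy as np
for n in("top","side"):
    d=eyes.grab_frame(n); cv2.imwrite(f"pics/{n}0.png",d["frame"][...,::-1]); np.savez(f"pics/{n}0.npz",**d)
    print(n,d["mtx"].round(1).tolist(),d["view"].round(4).tolist())
print(monitor.sense(),env.hold_point_z)
E
```

```text
pics
top [[469.2, 0.0, 258.0], [0.0, 469.2, 193.6], [0.0, 0.0, 1.0]] [[0.0149, -0.9999, 0.0045, -0.0005], [-0.9891, -0.0153, -0.1468, 0.5784], [0.1468, -0.0022, -0.9892, 1.4507], [0.0, 0.0, 0.0, 1.0]]
side [[468.6, 0.0, 258.7], [0.0, 468.6, 189.0], [0.0, 0.0, 1.0]] [[0.9836, -0.1797, 0.0151, -0.5372], [-0.0865, -0.5436, -0.8348, 0.0956], [0.1583, 0.8198, -0.5503, 1.1393], [0.0, 0.0, 0.0, 1.0]]
{'clock': 0.1, 'joints': array([-1.40238942e+00,  3.13399464e-01,  1.49834428e+00, -4.86874218e-05,
        1.33100768e+00, -2.23398921e-01]), 'qvel': array([-0.00047455, -0.00174908, -0.00106237, -0.00010811,  0.00183543,
       -0.00017706]), 'joint_efforts': array([ 2.09346152e-03, -4.12897396e+01, -2.60144895e+01, -1.90224905e-04,
        3.00288841e-03, -6.28741773e-06]), 'position': array([ 0.20041413, -0.48499478,  0.23079587]), 'ee_rot': array([ 0.39339261,  0.58805823, -0.3928205 ,  0.5874707 ]), 'contact_force': array([ 0.56218851, -1.1343821 ,  0.19556303]), 'ft_torque': array([0.00761055, 0.02986875, 0.04629196]), 'finger_gap': 1.0010614595458247} 0.0187
```

View pics/top0.png

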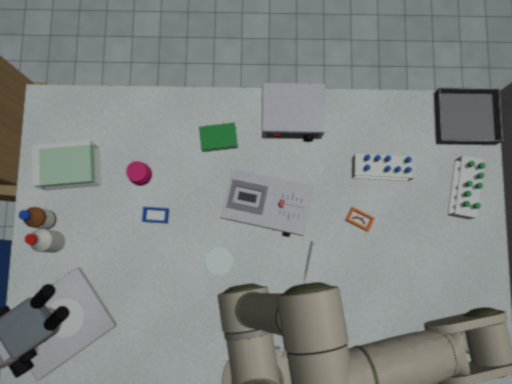

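View pics/side0.png

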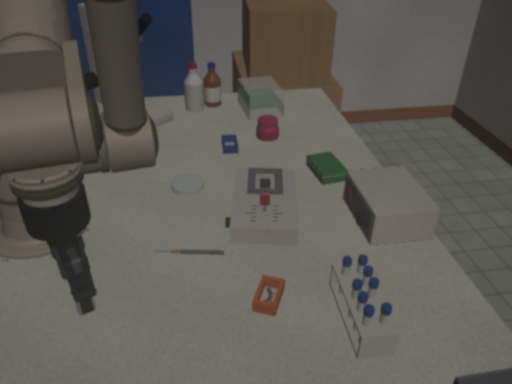

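The top view shows the stage at about (268,202), with the pocket frame at (246,196) and the tab at (281,203). The orange cell is right of the stage at (360,219) and the blue one is on the left. Next I'll make enlarged crops and a silhouette fit.

```bash
cat > h.py <<'E'
import numpy as np, cv2
from scipy.optimize import minimize
def proj(d,P):
    P=np.atleast_2d(P); c=P@d["view"][:3,:3].T+d["view"][:3,3]; p=c@d["mtx"].T
    return p[:,:2]/p[:,2:]
def back(d,uv,z):
    r=np.linalg.inv(d["mtx"])@np.array([*uv,1]); R=d["view"][:3,:3]; o=-R.T@d["view"][:3,3]; r=R.T@r
    return o+r*(z-o[2])/r[2]
def box(sx,sy,z0,z1): return np.array([[a*sx/2,b*sy/2,z] for a in(-1,1) for b in(-1,1) for z in(z0,z1)])
def place(p,B):
    c,s=np.cos(p[2]),np.sin(p[2]); return B@np.array([[c,s,0],[-s,c,0],[0,0,1]])+[p[0],p[1],0]
S=8
def fit(p0,B,items):
    """items: (frame dict, bool mask). Maximise antialiased IoU of projected hull and mask hull."""
    T=[]
    for d,m in items:
        ys,xs=np.nonzero(m); x0,y0,x1,y1=xs.min()-12,ys.min()-12,xs.max()+13,ys.max()+13
        T.append((d,m[y0:y1,x0:x1].astype(np.float32),x0,y0))
    def cost(p):
        c=0
        for d,m,x0,y0 in T:
            uv=(proj(d,place(p,B))-[x0,y0]+.5)*S-.5
            h=cv2.convexHull(np.round(uv*16).astype(np.int32))
            im=np.zeros((m.shape[0]*S,m.shape[1]*S),np.float32); cv2.fillConvexPoly(im,h,1,shift=4)
            im=cv2.resize(im,m.shape[::-1],interpolation=cv2.INTER_AREA)
            c+=np.abs(im-m).sum()/m.sum()
        return c
    b=None
    for dy in(-.15,0,.15):
        s=np.array([p0[0],p0[1],p0[2]+dy]); sim=np.vstack([s,s+[.01,0,0],s+[0,.01,0],s+[0,0,.1]])
        r=minimize(cost,s,method="Nelder-Mead",options=dict(initial_simplex=sim,xatol=1e-4,fatol=1e-4))
        if b is None or r.fun<b.fun:b=r
    return b.x,b.fun
def hull(m):
    ys,xs=np.nonzero(m); o=np.zeros(m.shape,np.uint8)
    cv2.fillConvexPoly(o,cv2.convexHull(np.c_[xs,ys].astype(np.int32)),1); return o>0
def big(m,near):
    n,l,s,c=cv2.connectedComponentsWithStats(m.astype(np.uint8))
    k=[i for i in range(1,n) if s[i,4]>15]; i=min(k,key=lambda i:np.hypot(*(c[i]-near))); return l==i
def load(n): return dict(np.load(f"pics/{n}.npz"))
E
python3 - <<'E'
from h import *
t,s=load("top0"),load("side0")
for n,d,o,f,b in(("top",t,(360,219),(235,196),(230,300)),("side",s,(268,295),(250,183),0)):
    im=d["frame"]; print(n,"orange",im[o[1]-12:o[1]+13:3,o[0]].tolist(),"row thru frame",im[f[1],f[0]-20:f[0]+60:3].mean(-1).round().tolist())
cs=[cv2.resize(t["frame"][160:245,215:380],None,fx=4,fy=4,interpolation=cv2.INTER_CUBIC)]
c=cv2.resize(s["frame"][160:320,220:310],None,fx=2.5,fy=2.5,interpolation=cv2.INTER_CUBIC)
cs=np.zeros((740,800,3),np.uint8)[:400]
A=cv2.resize(t["frame"][165:240,215:380],None,fx=3.4,fy=3.4,interpolation=cv2.INTER_CUBIC)
cs[:A.shape[0],:A.shape[1]]=A; cs[:c.shape[0],570:570+c.shape[1]]=c
cv2.imwrite("pics/crop0.png",cs[...,::-1])
for n,d,uv in(("top",t,(360,219)),("side",s,(268,295))): print(n,"orange",back(d,uv,.026))
for n,d,uv in(("top",t,(245.5,196)),("side",s,(265,182))): print(n,"frame",back(d,uv,.058))
for n,d,uv in(("top",t,(281,203)),("side",s,(265,199))): print(n,"tab",back(d,uv,.075))
E
```

```text
top orange [[154, 160, 158], [158, 135, 121], [116, 78, 57], [155, 156, 152], [112, 97, 89], [161, 164, 161], [158, 100, 62], [121, 116, 111], [153, 160, 158]] row thru frame [155.0, 155.0, 156.0, 152.0, 148.0, 103.0, 118.0, 146.0, 63.0, 57.0, 58.0, 56.0, 57.0, 55.0, 127.0, 131.0, 102.0, 134.0, 150.0, 151.0, 151.0, 152.0, 147.0, 148.0, 140.0, 150.0, 135.0]
side orange [[101, 62, 46], [102, 76, 62], [80, 61, 52], [84, 77, 71], [89, 85, 78], [87, 67, 58], [97, 70, 58], [112, 66, 47], [101, 61, 45]] row thru frame [112.0, 112.0, 106.0, 107.0, 106.0, 106.0, 76.0, 70.0, 74.0, 105.0, 70.0, 53.0, 53.0, 62.0, 105.0, 73.0, 70.0, 72.0, 105.0, 106.0, 107.0, 105.0, 109.0, 110.0, 110.0, 110.0, 109.0]
top orange [ 0.50368519 -0.31899303  0.026     ]
side orange [ 0.50383108 -0.33227518  0.026     ]
top frame [0.56769807 0.04750554 0.058     ]
side frame [0.56738827 0.02990571 0.058     ]
top tab [ 0.54502867 -0.06351459  0.075     ]
side tab [ 0.5474317  -0.07080065  0.075     ]
```

View pics/crop0.png

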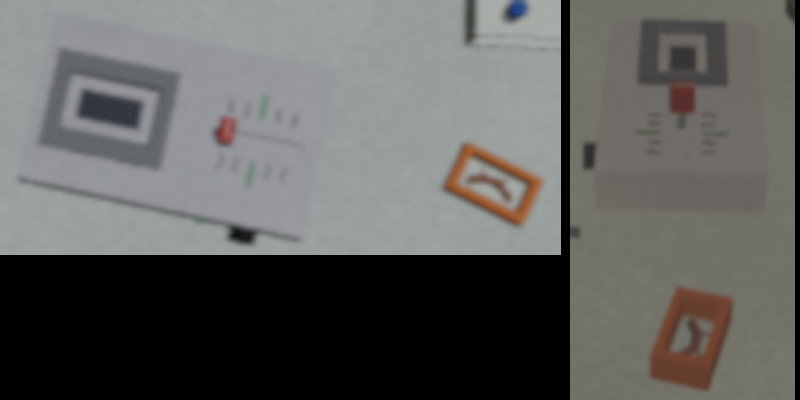

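The crop shows the stage with its grey frame, the red tab at closed with its slot and marks, and the orange cell tilted in yaw. I'll fit poses from the silhouettes.

```bash
cat >> h.py <<'E'
def omask(d,near,th): f=d["frame"].astype(int); return hull(big((f[...,0]-f[...,2])>th,near))
def fmask(d,near,th):
    f=d["frame"].astype(int); m=(f.mean(-1)<th)&(abs(f[...,0]-f[...,2])<25)
    w=np.zeros(m.shape,bool); w[near[1]-32:near[1]+33,near[0]-32:near[0]+33]=1; m&=w
    m=cv2.morphologyEx(m.astype(np.uint8),cv2.MORPH_OPEN,np.ones((3,3),np.uint8))
    n,l,s,c=cv2.connectedComponentsWithStats(m); i=1+np.argmax(s[1:,2]*s[1:,3]); return hull(l==i)
E
python3 - <<'E'
from h import *
t,s=load("top0"),load("side0")
mo=(t,omask(t,(360,219),32)),(s,omask(s,(268,295),20))
mf=(t,fmask(t,(246,196),128)),(s,fmask(s,(265,182),90))
print([m.sum() for _,m in mo+mf])
for it in([mo[0]],[mo[1]],mo): print("orange",fit((.504,-.325,1.2 if 0 else -.45),box(.048,.08,0,.026),it))
for it in([mf[0]],[mf[1]],mf): print("frame",fit((.567,.045,-.2),box(.092,.116,.05,.058),it))
for n,d in(("t",t),("s",s)):
    f=d["frame"].astype(int); m=big((f[...,0]-f[...,1]>35 if n=="t" else f[...,0]-f[...,1]>30),(281,203) if n=="t" else (265,199))
    print("tab",n,m.sum(),fit((.546,-.066,-.2),box(.024,.014,.056,.086),[(d,m)]))
    for (x,mm),c in(((mo[0] if n=="t" else mo[1]),0),((mf[0] if n=="t" else mf[1]),1)):
        f2=cv2.findContours(mm.astype(np.uint8),0,2)[0]; d[f"r{c}"]=[np.r_[cv2.minAreaRect(f2[0])[0]],cv2.minAreaRect(f2[0])[1:]]; print(n,c,d[f"r{c}"])
E
```

```text
[np.int64(422), np.int64(1089), np.int64(1118), np.int64(941)]
orange (array([ 0.50707228, -0.32168067, -0.45339444]), np.float64(0.05457642301917076))
orange (array([ 0.50672622, -0.31928698, -0.4839063 ]), np.float64(0.08417986333370209))
orange (array([ 0.50700486, -0.32090759, -0.46068881]), np.float64(0.15571041405200958))
frame (array([ 0.56649553,  0.04334667, -0.18947211]), np.float64(0.0436745285987854))
frame (array([ 0.56938818,  0.04392303, -0.20994285]), np.float64(0.03636423870921135))
frame (array([ 0.56830719,  0.04329854, -0.19407832]), np.float64(0.10258086025714874))
tab t 29 (array([ 0.54364146, -0.06338188, -0.29092701]), np.float64(0.49946120381355286))
t 0 [array([360.1000061 , 218.30001831]), ((26.385601043701172, 15.652474403381348), 26.56505012512207)]
t 1 [array([246.76470947, 196.55882263]), ((37.52897262573242, 30.26180076599121), 12.52880573272705)]
tab s 93 (array([ 0.54865378, -0.06010202, -0.19813181]), np.float64(0.4662298262119293))
s 0 [array([267.80001831, 294.59997559]), ((27.828041076660156, 41.74205780029297), 18.43494987487793)]
s 1 [array([264.5, 181. ]), ((26.0, 35.0), 90.0)]
```

Both cameras agree to about 3 mm, and the tab fit matches the pose I get from the pocket. Picking up the cell now.

```bash
cat >> h.py <<'E'
from scipy.spatial.transform import Rotation as R
def quat(yaw,near=None):
    """tool down, jaw axis along yaw; the half-turn option chosen nearest orientation `near`"""
    q=[]
    for a in(yaw,yaw+np.pi):
        z=np.array([np.cos(a),np.sin(a),0]); x=np.array([0,0,-1.]); q.append(R.from_matrix(np.c_[x,np.cross(z,x),z]))
    if near is not None: q.sort(key=lambda r:(r.inv()*R.from_quat(near)).magnitude())
    return q[0].as_quat()
def snap(*ns,tag):
    from bench import eyes
    o=[]
    for n in ns:
        d=eyes.grab_frame(n); cv2.imwrite(f"pics/{n}{tag}.png",d["frame"][...,::-1]); np.savez(f"pics/{n}{tag}.npz",**d); o.append(d)
    return o
E
python3 - <<'E'
from h import *
from bench import env,kinematics,monitor
x,y,a=.507,-.3209,-.465; px,py,pa=.568,.0433,-.195
for qa in(quat(a),quat(a+np.pi)):
    qp=quat(pa,qa); print([np.round(kinematics.ik(p,q),2) for p,q in(([x,y,.12],qa),([x,y,.01],qa),([px,py,.13],qp))], np.abs(kinematics.ik([x,y,.12],qa)-monitor.sense()["joints"]).max())
qa=min((quat(a),quat(a+np.pi)),key=lambda q:abs(kinematics.ik([px,py,.13],quat(pa,q))[5])+abs(kinematics.ik([x,y,.12],q)[5]))
env.reach([x,y,.13],qa); env.movel([x,y,.010],.12,guard=8)
s0=monitor.sense(); env.close_gripper(30); s=monitor.sense(); print(s0["position"],s["position"],s["finger_gap"],s["contact_force"],s["clock"])
env.movel([x,y,.15],.15); s=monitor.sense(); print(s["finger_gap"],s["contact_force"])
qp=quat(pa,qa); env.reach([px,py,.15],qp); env.movel([px,py,.085],.15); print(monitor.sense()["position"],monitor.sense()["clock"])
t,d=snap("top","side",tag="1")
A=cv2.resize(t["frame"][150:250,200:330],None,fx=3,fy=3,interpolation=cv2.INTER_CUBIC);B=cv2.resize(d["frame"][120:240,200:330],None,fx=3,fy=3,interpolation=cv2.INTER_CUBIC)
c=np.zeros((360,780,3),np.uint8); c[:300,:390]=A; c[:,390:]=B; cv2.imwrite("pics/crop1.png",c[...,::-1])
E
```

```text
[array([-0.76,  0.58,  1.4 , -0.  ,  1.16, -0.29]), array([-0.76,  0.72,  1.48, -0.  ,  0.94, -0.29]), array([-0.13,  0.5 ,  1.49, -0.  ,  1.14,  0.07])] 0.643040612525646Traceback (most recent call last):
  File "<stdin>", line 5, in <module>
    return _wrapfunc(a, 'round', decimals=decimals, out=out)
    return _wrapit(obj, method, *args, **kwds)
    result = getattr(arr, method)(*args, **kwds)
TypeError: unsupported operand type(s) for *: 'NoneType' and 'float'
```

Run:
```python
from h import *
from bench import env,monitor
x,y,a=.507,-.3209,-.465; px,py,pa=.568,.0433,-.195
qa=quat(a); env.reach([x,y,.13],qa); print(env.movel([x,y,.010],.12,guard=8))
s0=monitor.sense(); env.close_gripper(30); s=monitor.sense(); print(s0["position"],s["position"],s["finger_gap"],s["contact_force"],s["clock"])
env.movel([x,y,.15],.15); s=monitor.sense(); print(s["finger_gap"],s["contact_force"])
qp=quat(pa,qa); env.reach([px,py,.15],qp); env.movel([px,py,.085],.15); print(monitor.sense()["position"],monitor.sense()["clock"])
t,d=snap("top","side",tag="1")
A=cv2.resize(t["frame"][150:250,200:330],None,fx=3,fy=3,interpolation=cv2.INTER_CUBIC);B=cv2.resize(d["frame"][120:240,200:330],None,fx=3,fy=3,interpolation=cv2.INTER_CUBIC)
c=np.zeros((360,780,3),np.uint8); c[:300,:390]=A; c[:,390:]=B; cv2.imwrite("pics/crop1.png",c[...,::-1])
```

```text
False
[ 0.50734975 -0.32123774  0.01078492] [ 0.50720353 -0.32105377  0.01049112] 0.5583099680251583 [-0.74747237  0.37409524  5.01411341] 3.05
0.5503666199574486 [ 0.51124015  1.07518606 -1.35291929]
[0.5685106  0.04281377 0.08569502] 6.1
```

View pics/crop1.png

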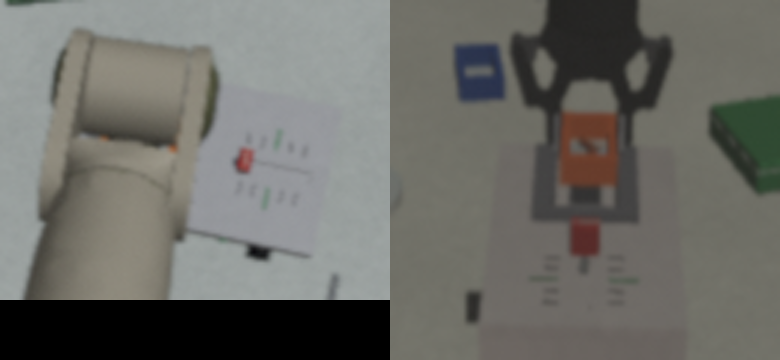

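The side view shows the cell upright between the fingers above the pocket, with its lower front edge at about (266,182). I'll compare its front face with where it should be, using the side camera only so the calibration bias cancels.

Run:
```python
from h import *
s=load("side1"); f=s["frame"].astype(int); r=f[...,0]-f[...,2]
m=big(r>20,(266,170)); ys,xs=np.nonzero(m); print("bbox",xs.min(),xs.max(),ys.min(),ys.max())
def cross(v,th): # subpixel extents where v>th
    i=np.nonzero(v>th)[0]; a,b=i[0],i[-1]
    return a-(v[a]-th)/(v[a]-v[a-1]), b+(v[b]-th)/(v[b]-v[b+1])
print("col edges",[np.round(np.array(cross(r[y,250:285],22))+250,2).tolist() for y in(172,175,178)])
print("bottom",[round(float(cross(r[150:195,x],22)[1]+150),2) for x in(260,263,266,269,272)])
for p in((.5685,.0428,-.195),(.5685,.0378,-.195),(.5685,.0478,-.195)):
    c=proj(s,place(p,np.array([[-.024,-.04,.075],[0,-.04,.075],[.024,-.04,.075],[-.024,-.04,.101],[.024,-.04,.101]]))); print(p,c.round(1).tolist())
f0=load("side0"); g=f0["frame"].mean(-1)
print("frame pred",proj(s,place((.568,.0433,-.195),np.array([[a*.046,b*.058,.058] for a in(-1,1) for b in(-1,1)]))).round(1).tolist())
print("frame front col",g[186:200,250].round().tolist(),g[186:200,278].round().tolist(),"row",g[188,240:256].round().tolist(),g[188,272:290].round().tolist())
print("back col",g[160:174,255].round().tolist(),g[160:174,275].round().tolist())
```

```text
bbox 256 275 156 182
col edges [[255.71, 275.93], [255.62, 275.79], [255.6, 275.65]]Traceback (most recent call last):
  File "<stdin>", line 8, in <module>
  File "<stdin>", line 6, in cross
IndexError: index 45 is out of bounds for axis 0 with size 45
```

Run:
```python
from h import *
s=load("side1"); f=s["frame"].astype(int); r=f[...,0]-f[...,2]
print("bottom",{x:r[176:190,x].tolist() for x in(258,262,266,270,273)})
for p in((.5685,.0428,-.195),(.5685,.0378,-.195),(.5685,.0478,-.195)):
    c=proj(s,place(p,np.array([[-.024,-.04,.075],[0,-.04,.075],[.024,-.04,.075],[-.024,-.04,.101],[.024,-.04,.101]]))); print(p,c.round(1).tolist())
f0=load("side0"); g=f0["frame"].mean(-1)
print("frame pred",proj(s,place((.568,.0433,-.195),np.array([[a*.046,b*.058,.058] for a in(-1,1) for b in(-1,1)]))).round(1).tolist())
print("frame front col",g[186:200,252].round().tolist(),g[186:200,278].round().tolist(),"row188",g[188,240:256].round().tolist(),g[188,272:290].round().tolist())
print("back col",g[160:174,255].round().tolist(),g[160:174,275].round().tolist())
```

```text
bottom {258: [58, 58, 58, 57, 52, 34, 18, 9, 8, 8, 8, 8, 5, 3], 262: [59, 60, 60, 59, 56, 42, 19, 5, 1, 1, 2, 2, 2, 1], 266: [60, 60, 60, 60, 57, 44, 21, 5, 1, 1, 1, 2, 2, 2], 270: [60, 59, 60, 60, 57, 43, 22, 9, 5, 5, 6, 5, 4, 2], 273: [59, 60, 60, 59, 56, 44, 23, 11, 8, 8, 8, 8, 6, 4]}
(0.5685, 0.0428, -0.195) [[255.1, 181.9], [264.6, 182.1], [274.0, 182.3], [255.2, 173.2], [274.4, 173.5]]
(0.5685, 0.0378, -0.195) [[255.5, 182.9], [264.9, 183.1], [274.4, 183.3], [255.6, 174.2], [274.8, 174.6]]
(0.5685, 0.0478, -0.195) [[254.8, 180.9], [264.2, 181.0], [273.6, 181.2], [254.9, 172.1], [273.9, 172.5]]
frame pred [[246.0, 191.1], [247.5, 167.6], [282.4, 191.9], [281.2, 168.3]]
frame front col [69.0, 69.0, 70.0, 70.0, 69.0, 68.0, 69.0, 80.0, 96.0, 105.0, 106.0, 107.0, 107.0, 107.0] [69.0, 70.0, 70.0, 69.0, 69.0, 69.0, 68.0, 73.0, 91.0, 104.0, 107.0, 108.0, 107.0, 107.0] row188 [107.0, 107.0, 107.0, 106.0, 106.0, 105.0, 99.0, 83.0, 72.0, 70.0, 69.0, 70.0, 70.0, 70.0, 72.0, 83.0] [94.0, 93.0, 87.0, 73.0, 67.0, 69.0, 70.0, 69.0, 69.0, 70.0, 77.0, 95.0, 104.0, 106.0, 106.0, 106.0, 106.0, 106.0]
back col [110.0, 109.0, 109.0, 109.0, 110.0, 109.0, 106.0, 97.0, 81.0, 73.0, 73.0, 74.0, 74.0, 78.0] [111.0, 111.0, 110.0, 110.0, 110.0, 111.0, 111.0, 106.0, 91.0, 75.0, 70.0, 69.0, 68.0, 67.0]
```

Relative to the frame, the cell sits about 0.7 px (roughly 1.8 mm) too far along +x, and y is close. I'll correct for that and insert under guard.

Run:
```python
from h import *
from bench import env,monitor
x,y=.5664,.0430
env.movel([x,y,.074],.08); print(env.movel([x,y,.0595],.02,guard=12))
s=monitor.sense(); print(s["position"],s["contact_force"],s["ft_torque"],s["finger_gap"],s["clock"])
```

```text
True
[0.56623353 0.04301499 0.06047369] [-1.36622898 -0.25038856  4.08761188] [-0.03427539  0.06757378  0.04006591] 0.5566329473483592 7.15
```

Contact came at z 0.0605, which is grasp height plus 50 mm, so the cell is on the pocket floor. Side forces are low. Releasing and checking.

Run:
```python
from h import *
from bench import env,monitor
env.release(); x,y,z=monitor.sense()["position"]; env.movel([x,y,.16],.15)
env.reach([.50,-.2,.22],quat(-.195-np.pi/2,monitor.sense()["ee_rot"])); s=monitor.sense(); print(s["joints"],s["clock"])
t,d=snap("top","side",tag="2")
mo=(t,omask(t,(246,196),32)),(d,omask(d,(265,178),20)); print([m.sum() for _,m in mo])
for it in([mo[0]],[mo[1]]): print("orange",fit((.567,.043,-.195),box(.048,.08,.058,.076),it))
A=cv2.resize(t["frame"][150:250,200:330],None,fx=3,fy=3,interpolation=cv2.INTER_CUBIC);B=cv2.resize(d["frame"][120:240,200:330],None,fx=3,fy=3,interpolation=cv2.INTER_CUBIC)
c=np.zeros((360,780,3),np.uint8); c[:300,:390]=A; c[:,390:]=B; cv2.imwrite("pics/crop2.png",c[...,::-1])
```

```text
[-5.97160182e-01  3.52127691e-01  1.47546515e+00  2.50332542e-04
  1.31533898e+00  1.16622252e+00] 9.4583
[np.int64(471), np.int64(374)]
orange (array([ 0.56655758,  0.04365495, -0.2034011 ]), np.float64(0.11269240826368332))
orange (array([ 0.5694872 ,  0.03920633, -0.20848688]), np.float64(0.2310745269060135))
```

View pics/crop2.png

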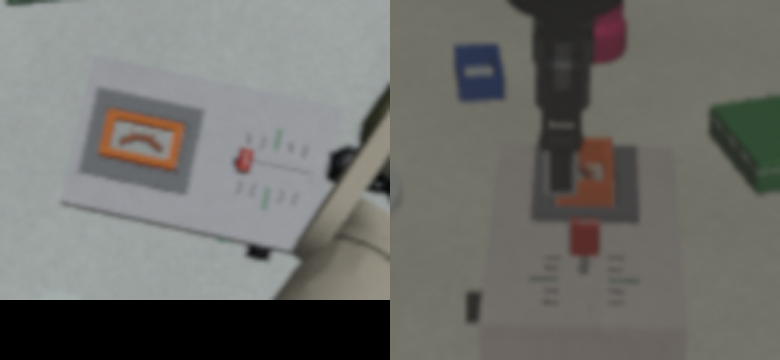

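The top view shows the cell centred in the frame: the fit gives (0.5666, 0.0437, -0.20) against the frame's (0.5665, 0.0433, -0.19). The shutter tab is still at the closed mark. Next I'll grip the tab along the slide direction.

Run:
```python
from h import *
from bench import env,monitor
a=-.2; u=np.array([np.sin(a),-np.cos(a),0])  # opening direction (stage -y)
P=np.array([.5662,.0433,0])+.110*u; q=quat(a-np.pi/2,monitor.sense()["ee_rot"])
def st(l): s=monitor.sense(); print(l,s["position"].round(4),"along",((s["position"]-P)@u).round(4),s["contact_force"].round(1),round(s["finger_gap"],3),round(s["clock"],2))
env.reach([*P[:2],.16],q); print(env.movel([*P[:2],.064],.08,guard=8)); st("down")
env.close_gripper(30); st("closed")
env.movel([*(P+.022*u)[:2],.064],.03); st("moved")
t,d=snap("top","side",tag="3")
B=cv2.resize(d["frame"][120:250,195:335],None,fx=4,fy=4,interpolation=cv2.INTER_CUBIC); cv2.imwrite("pics/crop3.png",B[...,::-1])
```

```text
False
down [ 0.5446 -0.0646  0.0645] along 0.0 [-0.3  0.5  0.5] 1.0 11.57
closed [ 0.5444 -0.0646  0.0641] along 0.0001 [-1.5 -1.4  1.3] 0.158 12.22
moved [ 0.54   -0.0862  0.0641] along 0.0221 [0.8 5.  3.6] 0.153 13.11
```

View pics/crop3.png

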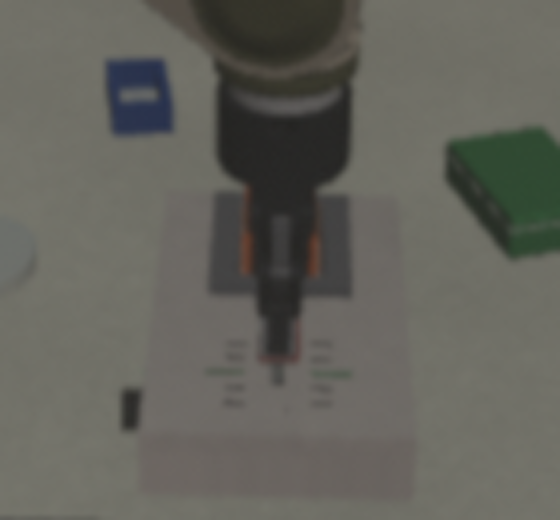

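The tab moved with the grip: its front lower edge is at crop row ~362, against ~340 when closed, at about 1 px/mm. The +5 N along y matches the spring at 22 mm. Moving on to 30 mm and checking against the marks.

Run:
```python
from h import *
from bench import env,monitor
a=-.2; u=np.array([np.sin(a),-np.cos(a),0]); P=np.array([.5662,.0433,0])+.110*u
env.movel([*(P+.030*u)[:2],.064],.03); env.hold(1.0)
s=monitor.sense(); print(s["position"],((s["position"]-P)@u).round(4),s["contact_force"],s["finger_gap"],s["clock"])
t,d=snap("top","side",tag="4")
# tab's lower front edge, per frame: red extent below
for tag in("2","3","4"):
    f=load("side"+tag)["frame"].astype(int); r=(f[...,0]-f[...,1])[190:225,259:271].mean(1); i=np.nonzero(r>r.max()*.5)[0]; print(tag,i[-1]+190,r[8:30].round().tolist())
print([ (o,proj(d,place((.5675,.0435,-.2),np.array([[0,-.117-o,.056]]))).round(1).tolist()) for o in(0,.022,.03)])
B=cv2.resize(d["frame"][160:230,215:315],None,fx=5,fy=5,interpolation=cv2.INTER_CUBIC); cv2.imwrite("pics/crop4.png",B[...,::-1])
```

```text
[ 0.53844746 -0.09383889  0.064101  ] 0.0299 [0.34783969 6.04108224 3.26047433] 0.15350619863459786 14.625
2 204 [35.0, 35.0, 35.0, 34.0, 34.0, 34.0, 28.0, 15.0, 6.0, 3.0, 3.0, 3.0, 3.0, 4.0, 4.0, 4.0, 4.0, 4.0, 4.0, 4.0, 4.0, 4.0]
3 210 [1.0, 2.0, 3.0, 3.0, 4.0, 4.0, 4.0, 4.0, 4.0, 4.0, 7.0, 13.0, 11.0, 5.0, 3.0, 3.0, 3.0, 3.0, 4.0, 4.0, 4.0, 4.0]
4 212 [1.0, 1.0, 2.0, 2.0, 3.0, 3.0, 4.0, 4.0, 4.0, 4.0, 4.0, 4.0, 7.0, 14.0, 11.0, 5.0, 3.0, 3.0, 3.0, 3.0, 4.0, 4.0]
[(0, [[263.6, 205.7]]), (0.022, [[263.5, 211.0]]), (0.03, [[263.4, 213.0]])]
```

View pics/crop4.png

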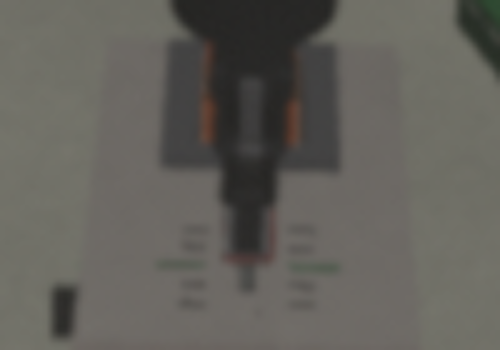

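The tab is at about 30 mm by both the arm's travel and the image (the edge moved about 7.5 px, against 7.3 predicted for 30 mm). The spring reaction is about 6 N and everything is still. Handing in.

Run:
```python
from bench import job,monitor
s=monitor.sense(); print(s["clock"],abs(s["qvel"]).max(),s["contact_force"]); print(job.hand_in())
```

```text
14.725 0.002367233463285784 [1.43990887 5.82577413 3.85220474]
the job is handed in; nothing more can be done
None
```

I seated the orange cell in the pocket and released it with the shutter closed. I then gripped the red tab, slid it to the half-open mark, and handed the job in still holding it, at 14.7 s on the robot's clock. The hand-in gives no verdict, so these are my own last checks:

- **Cell in the pocket:** in the top view after release it lay within about 0.5 mm and 0.015 rad of the pocket frame. Contact came at the height for the cell resting on the floor. I did not measure its tilt, and I did not refit its pose after moving the shutter.
- **Shutter:** the arm moved the gripped tab 29.9 mm, and the side picture gave about 31 mm. The force along the slide was about 6 N, against 6.6 N expected at half open. The arm was still, with joint speeds under 0.003 rad/s.
- **Disagreement:** the side camera's fit of the seated cell was about 4 mm off in y from the top camera's. The gripper was hiding part of the cell in that view and the fit was poor, so I relied on the top view.
- **Other things on the bench:** I sent the arm near none of them and saw none moved in the crops, but I did not measure their positions again.

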